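# Present a nutmeg in the spice-stall sample dish

## Robot

A 6-joint arm with a two-finger parallel gripper is mounted at the origin on the work surface. World frame = base frame: x ahead of the robot, y to its left, z up, the work surface at z = 0. Lengths are in mm, angles in rad, forces in N, time in s.
With the tool pointing down it reaches from about 275 to 825 mm from the base axis. Payload 4.9 kg.
Tool frame: the origin (TCP) lies at the very end of the fingers, on their centre line; the grasp point (between the pads) lies 19 mm behind it; z points along the fingers, y is the line along which they close (so a half turn about z gives the same grasp; the last joint's range is limited). The gripper opens to 85 mm and grips with 20 to 120 N. Pads are 22 mm wide; open, the fingers measure 114 mm over their backs; the gripper's body (76 mm by 85 mm) begins 54 mm behind the grasp point. The pads swing forward as they close: fully open they stand 13 mm farther back than shut.
Start: joints at [0.982, 0.326, -0.193, 1.052, 0, 1.437], TCP at [241.603, 494.112, 231.281] pointing down, gripper open.
Joint ranges: [-2.65, 2.65], [-0.97, 1.79], [-1.3, 1.35], [-1.93, 2.1], [-1.47, 1.37], [-3.14, 3.14]. Speed limits (rad/s): [2.57, 2.57, 3.14, 3.14, 3.14, 3.14].

## Interface

Orientations are given as [roll, pitch, yaw] about the fixed x, y, z axes, in that order (R = Rz(yaw) Ry(pitch) Rx(roll)).
In Python, from bench import bot, solve_ik, imaging gives the robot as it stands. Calls block until the motion is done:
- bot.move_ptp(position, orientation): joint-space move of the TCP to a pose.
- bot.movel(position, rot=None, max_speed=150, threshold=None): straight line of the TCP; rot=None keeps the orientation; max_speed is the mean speed in mm/s. With threshold (N) it stops when the force on the tool has changed by that much, and returns True; else False.
- bot.move_j(angles): joint-space move.
- bot.grip(opening, effort=None): opening from 0.0 (shut) to 1.0 (fully open); effort is the grip in N (None keeps the last); returns when the fingers have stopped.
- bot.dwell(seconds).
- solve_ik(position, orientation): joint angles nearest the present ones, or None.
- bot.get_state(): the state.
- imaging.capture(name): name is "scene" or "top" or "wrist"; returns the picture (420x560x3 uint8, blue, green, red); there is no depth.
- imaging.camera_model(name): a dict with "K" (3x3 intrinsics, pixels), "k1" (the pictures are not rectified: a ray, as slopes to the right and down, at radius r is drawn at 1 + k1 r^2 times it, then the intrinsics apply), "position" and "rotation" of the camera in the world. Camera axes: x right, y up, looking along -z (the intrinsics and any distortion apply to the point x, -y, -z); pixel columns grow to the right and rows downward; lengths in mm; the calibration is good to about 2 mm. A picture is of the moment at which its call begins: read the wrist's pose just before it. camera_model takes no time and is no camera call; for the wrist camera it gives the pose at the moment of the call.
A pose or a line that the arm cannot do raises bot.IKError and nothing moves.
- bot.sign_off(): hands the job in; it is judged then, once.
The state is a dict: "t": time; "qpos": joint angles; "joint_velocities": joint speeds; "effort": joint torques, N m; "tcp_pos": TCP position; "orientation": TCP orientation; "contact_force": force on the tool from outside, world axes, zero at the start; "wrist_torque": the same for the moment, N m; "opening": opening from 0.0 (shut) to 1.0 (fully open); "gripper_force": force on a finger pad.
Only numpy, scipy, OpenCV 4.12 (cv2) and the standard library are available. Lean on these libraries where they do the work, as an engineer would, in place of code of your own. Each camera call takes 0.05 s, during which the arm holds its last target. There are 200 camera calls.

## Task

Pull the drawer of the wooden spice case out to its stop, then take the brass sample dish in it by its bow handle and lift it out, higher than the top of the case. Above the open drawer turn the dish about a quarter turn, so that its red pouring lip points straight at the middle of the blue bowl, keeping the dish level and the loose nutmeg in the middle of the dish all the while. Finish while still holding the dish there, still and level, with the drawer left fully open and none of the other goods knocked over or pushed away.

Things in the scene. Friction and masses are not known exactly. Their poses are not given: they have to be found in the camera images.
- case: wooden case 240 mm deep (x) x 330 wide (y) x 145 high, fixed on the table; origin at the centre of its underside; its -x axis points out of the open front, where the drawer is; its front face lies 120 mm from the origin. It stands with its front roughly towards the robot
- drawer (a joint): opening of the drawer in m along the case's -x: 0 shut, 0.18 at its stop; it slides with about 2 N of friction and stays where it is left. It has a front panel 118 mm high (top 130 mm above the table), side and back walls whose tops are 65 mm above the table, and a floor whose top is 20 mm above the table
- drawer_handle (a point): middle of the drawer's brass bar handle: a bar of 12 x 12 mm section, 120 mm long along the case's y, 45 mm in front of the drawer's front and 115 mm above the table (30 mm below the case's top); 39 mm of free space between bar and front, held by a post at each end; its x axis is the case's x axis. It moves with the drawer
- drawer_middle (a point): point on the drawer's floor (20 mm above the table) near where the dish stands; moves with the drawer
- dish: round brass dish, 110 mm across the rim, 16 mm high, origin at the centre of its underside, weighing 0.2 to 0.33 kg, standing loose in the drawer; hollow like a shallow cone with a flat middle about 40 mm across, 5 mm above the underside. The red pouring lip is on its +x side; when the drawer opens, the lip faces out of the drawer's front, within some 10 degrees. A bow handle rises from the rim on its +y and -y sides and passes over the middle
- dish_grip (a point): middle of the dish's dark wooden grip bar at the top of the bow, 96 mm above the dish's underside, over its centre; the bar is 60 mm long along the dish's y and 14 x 14 mm in section; axes as the dish's
- dish_lip (a point): outer edge of the dish's red pouring lip, 68 mm from the dish's centre along its +x and 13.5 mm above its underside
- nutmeg_center (a point): centre of the nutmeg, a loose brown ball 25 mm in diameter, about 12 g, lying in the middle of the dish
- blue_bowl: blue plastic bowl 200 mm across, 65 mm high, with nutmegs in it; origin at the centre of its underside; it stands to the left or the right of the case (a yellow bowl with ginger stands on the other side)
- yellow_bowl: yellow plastic bowl of the same size with ginger in it, a bystander
- tin_a: small green tin 32 mm across, 45 mm high, standing in the drawer near its +y end; origin at the centre of its underside; a bystander
- tin_b: small white tin of the same size, standing in the drawer near its -y end; a bystander
- jar: amber jar 70 mm across, 100 mm high, a bystander
- carton: yellow carton 90 x 60 x 50 mm, a bystander
- pot_stand: terracotta ring 130 mm across, 30 mm high, a bystander
- scoop: blue plastic scoop lying on the table, a bystander
Things that resemble listed ones, but are neither listed nor needed, are in the scene too. Of the things that look like the blue_bowl, the larger one is meant.

How it is judged:
By the outcome, as a careful person would: the job done as asked, in the order asked, and still so for the second after the job is handed in, while the arm keeps its last pose, push and grip.
It also fails if it takes over 51 s, if anything falls off the work surface, if the arm or the gripper's body presses on something with over 40 N, if the wrist force passes 120 N, or if a joint passes its speed limit or range.

## Working session

There is one attempt and no reset: what is moved stays moved. The work goes in short steps, each a Python script; the robot and the scene stay as the last script left them, time stands still between calls to the robot, and variables do not carry over. Pictures are saved under pics/ and viewed, at most 10 in all, crops included, and the job is handed in when it is done.

```bash
ls; mkdir -p pics; python3 - <<'E'
from bench import bot, imaging
import cv2
for n in("scene","top"):
    im=imaging.capture(n); cv2.imwrite(f"pics/{n}0.png",im)
    m=imaging.camera_model(n); print(n,m)
print(bot.get_state())
E
```

```text
pics
scene {'K': array([[476.11423292,   0.        , 281.53645793],
       [  0.        , 476.11423292, 211.70508703],
       [  0.        ,   0.        ,   1.        ]]), 'k1': -0.07362392771640229, 'position': array([1221.5396783 , -611.69173504, 1158.39842305]), 'rotation': array([ 0.69788078, -0.0153968 ,  0.85492572])}
top {'K': array([[456.93289175,   0.        , 286.32110827],
       [  0.        , 456.93289175, 207.04098347],
       [  0.        ,   0.        ,   1.        ]]), 'k1': -0.10698597863869554, 'position': array([ 323.85218873,   -3.99896649, 1757.1996054 ]), 'rotation': array([ 0.12840836,  0.00535493, -1.58635455])}
{'t': 0.1, 'qpos': array([ 9.81836253e-01,  3.26860343e-01, -1.93467943e-01,  1.05202148e+00,
        1.91958301e-05,  1.43659900e+00]), 'joint_velocities': array([ 3.75377046e-04, -5.48842403e-03,  2.38820189e-03, -1.07719518e-03,
       -9.85250754e-04, -6.20180661e-06]), 'effort': array([ 1.98351695e-04, -4.44241619e+01,  2.63036406e+01,  7.93443091e-03,
       -1.91743593e-04,  1.56651225e-05]), 'tcp_pos': array([241.27894885, 493.67324322, 230.59133124]), 'orientation': array([-3.14005575e+00, -2.26864877e-04,  2.68682972e+00]), 'contact_force': array([-0.57903252,  0.4283353 , -0.10734329]), 'wrist_torque': array([ 0.00744486, -0.00789235,  0.01142425]), 'gripper_force': 0.0, 'opening': 1.0000680844816694}
```

View pics/top0.png

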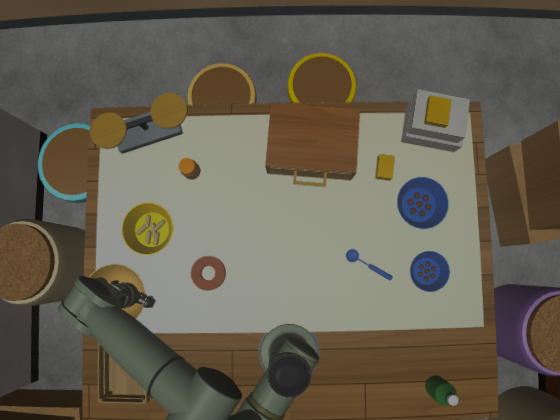

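View pics/scene0.png

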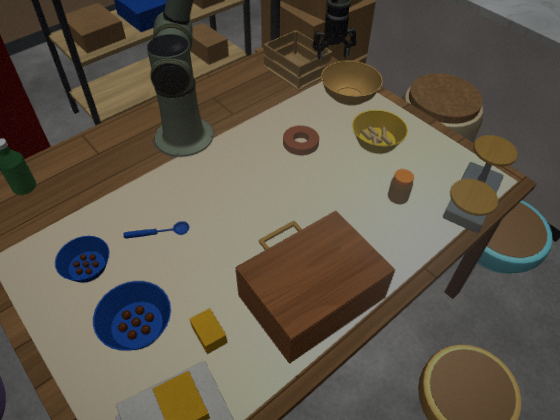

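The top view shows the case at (313,140) with its bar handle at (310,183), the larger blue bowl at (422,203), the yellow bowl at (148,228), the carton at (386,167) and the scoop at (365,262). The scene view agrees.

```bash
cat > h.py <<'E'
import numpy as np, cv2
from scipy.spatial.transform import Rotation as R
from bench import bot, solve_ik, imaging
def cam(n): return imaging.camera_model(n)
def rays(m,uv):
    uv=np.asarray(uv,float).reshape(-1,1,2)
    n=cv2.undistortPoints(uv,m["K"],np.array([m["k1"],0,0,0.]))[:,0]
    d=np.c_[n[:,0],-n[:,1],-np.ones(len(n))]
    return d@R.from_euler("xyz",m["rotation"]).as_matrix().T
def plane(m,uv,z):
    d=rays(m,uv); p=np.array(m["position"]); return p+d*((z-p[2])/d[:,2])[:,None]
def proj(m,P):
    p=(np.atleast_2d(P)-m["position"])@R.from_euler("xyz",m["rotation"]).as_matrix()
    n=np.c_[p[:,0]/-p[:,2],-p[:,1]/-p[:,2]]; r2=(n**2).sum(1)[:,None]
    n=n*(1+m["k1"]*r2); return n*m["K"][0,0]+m["K"][:2,2]
def blobs(mask,amin=30):
    n,l,s,c=cv2.connectedComponentsWithStats(mask.astype(np.uint8))
    return [(s[i],c[i],l==i) for i in range(1,n) if s[i][4]>=amin]
E
python3 - <<'E'
from h import *
m=cam("top"); im=cv2.imread("pics/top0.png"); hsv=cv2.cvtColor(im,cv2.COLOR_BGR2HSV)
b=cv2.inRange(hsv,(100,120,40),(130,255,255))>0
for s,c,l in blobs(b,400):
    cs,_=cv2.findContours(l.astype(np.uint8),0,2); q=plane(m,cs[0][:,0].astype(float),65)
    (x,y),r=cv2.minEnclosingCircle(q[:,:2].astype(np.float32)); print("blue",c,x,y,r)
g=cv2.resize(im[95:195,255:375],None,fx=6,fy=6,interpolation=cv2.INTER_CUBIC); cv2.imwrite("pics/crop1.png",g)
print(plane(m,[[271,104],[359,106],[356,170],[267,165]],145).round())
print(plane(m,[[294,184],[326,185]],115))
E
```

```text
blue [425.22109533 200.28127113] 552.4652099609375 -512.4529418945312 97.6357650756836
blue [431.59905101 268.39383155] 296.4636535644531 -527.4808349609375 73.07406616210938
[[ 916.   52.  145.]
 [ 904. -273.  145.]
 [ 663. -252.  145.]
 [ 686.   69.  145.]]
[[ 620.29973965  -27.83579282  115.        ]
 [ 614.73197799 -144.52680035  115.        ]]
```

View pics/crop1.png

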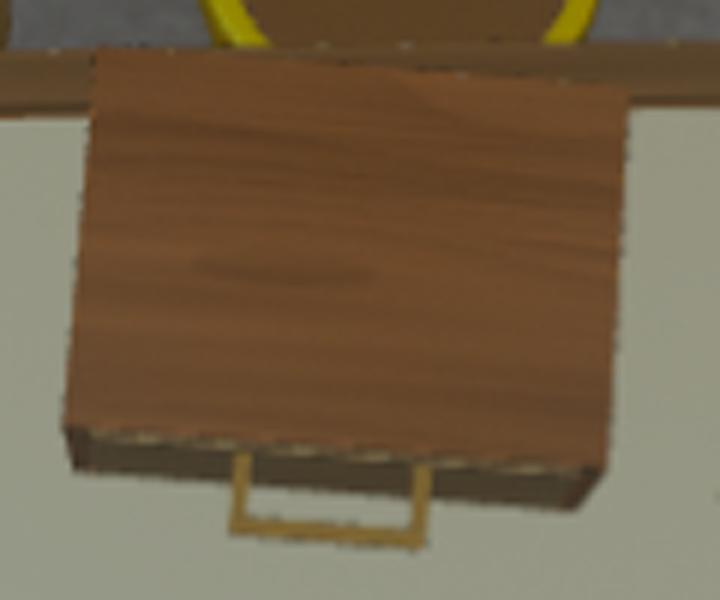

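The crop shows the top face's corners at about (95,52), (628,85), (603,466), (67,428), and the bar from (232,526) to (425,540).

```bash
python3 - <<'E'
from h import *
m=cam("top"); f=lambda a:np.array(a)/6+[255,95]-.4
C=plane(m,f([[95,52],[628,85],[603,466],[67,428]]),145); print(C.round(1))
H=plane(m,f([[232,526],[425,540]]),115); print(H.round(1),H.mean(0))
for a,b in((C[1],C[0]),(C[2],C[3]),(H[1],H[0])): d=b-a;print("yaw",np.arctan2(-d[0],d[1]),np.linalg.norm(d))
for a,b in((C[3],C[0]),(C[2],C[1])): d=b-a;print("yaw",np.arctan2(d[1],d[0]),np.linalg.norm(d))
print(C.mean(0), "expected handle", )
E
```

```text
[[ 918.9   54.   145. ]
 [ 892.9 -273.1  145. ]
 [ 654.4 -248.2  145. ]
 [ 682.7   73.1  145. ]]
[[ 626.8  -25.3  115. ]
 [ 616.2 -142.5  115. ]] [621.50663964 -83.88597314 115.        ]
yaw -0.07921912142014928 328.1009060173505
yaw -0.08799899438722518 322.61724145483043
yaw -0.0895216910076996 117.69471410761744
yaw -0.08101003790870212 236.95102451322967
yaw -0.10390499207505643 239.85622606918793
[787.217082   -98.55124537 145.        ] expected handle
```

```bash
python3 - <<'E'
from h import *
for yaw in (1.484,-1.658,1.484+np.pi/2,-1.658+np.pi/2):
    for p in ([622,-84,230],[622,-84,98],[443,-68,98],[580,-80,98],[580,-80,290]):
        q=solve_ik(p,[np.pi,0,yaw]); print(round(yaw,2),p,None if q is None else np.round(q,2))
bot.move_ptp([617,-84,210],[np.pi,0,1.484]); bot.grip(0.45)
m=cam("wrist"); im=imaging.capture("wrist"); cv2.imwrite("pics/w1.png",im); print(m)
s=bot.get_state(); print(s["t"],s["tcp_pos"],s["orientation"],s["opening"])
print("bar ends pred",proj(m,[[626.8,-25.3,115],[616.2,-142.5,115]]))
E
```

```text
1.48 [622, -84, 230] [-0.25  0.47  0.03  1.12  0.    1.41]
1.48 [622, -84, 98] [-0.25  0.58 -0.15  0.84  0.    1.41]
1.48 [443, -68, 98] [-0.32  0.29 -0.64  0.65  0.    1.34]
1.48 [580, -80, 98] [-0.26  0.51 -0.28  0.79  0.    1.39]
1.48 [580, -80, 290] [-0.26  0.36  0.01  1.22  0.    1.39]
-1.66 [622, -84, 230] [-0.25  0.47  0.03  1.12  0.   -1.74]
-1.66 [622, -84, 98] [-0.25  0.58 -0.15  0.84  0.   -1.74]
-1.66 [443, -68, 98] [-0.32  0.29 -0.64  0.65  0.   -1.8 ]
-1.66 [580, -80, 98] [-0.26  0.51 -0.28  0.79  0.   -1.75]
-1.66 [580, -80, 290] [-0.26  0.36  0.01  1.22  0.   -1.75]
3.05 [622, -84, 230] [-0.25  0.47  0.03  1.12  0.   -0.16]
3.05 [622, -84, 98] [-0.25  0.58 -0.15  0.84  0.   -0.16]
3.05 [443, -68, 98] [-0.32  0.29 -0.64  0.65  0.   -0.23]
3.05 [580, -80, 98] [-0.26  0.51 -0.28  0.79  0.   -0.18]
3.05 [580, -80, 290] [-0.26  0.36  0.01  1.22  0.   -0.18]
-0.09 [622, -84, 230] [-0.25  0.47  0.03  1.12  0.    2.98]
-0.09 [622, -84, 98] [-0.25  0.58 -0.15  0.84  0.    2.98]
-0.09 [443, -68, 98] [-0.32  0.29 -0.64  0.65  0.    2.91]
-0.09 [580, -80, 98] [-0.26  0.51 -0.28  0.79  0.    2.97]
-0.09 [580, -80, 290] [-0.26  0.36  0.01  1.22  0.    2.97]
{'K': array([[365.69644462,   0.        , 285.17432283],
       [  0.        , 365.69644462, 210.37134706],
       [  0.        ,   0.        ,   1.        ]]), 'k1': -0.055988806646917834, 'position': array([622.27135597, -18.37676643, 353.64553025]), 'rotation': array([-0.26107314, -0.00121802, -0.08709822])}
3.125 [617.00413218 -83.98764283 209.98759585] [-3.14157794e+00 -2.21326307e-05  1.48400670e+00] 0.45135712983951276
bar ends pred [[292.7445057  123.54571413]
 [291.36516346 291.42968683]]
```

View pics/w1.png

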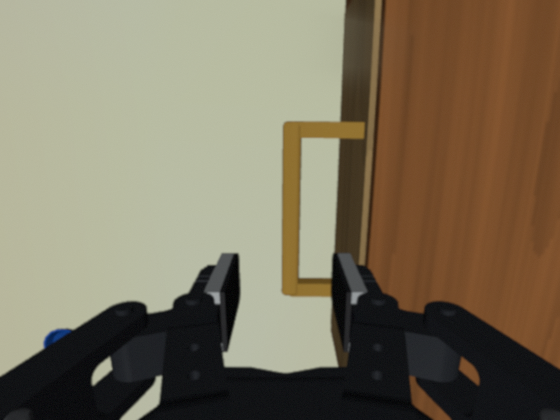

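The wrist view shows the bar at column 291, rows 121–297, as predicted. I'll grip it and pull.

```bash
python3 - <<'E'
from h import *
bot.movel([621.5,-85,97],max_speed=120); bot.grip(0,40)
s=bot.get_state(); print(s["opening"],s["contact_force"],s["tcp_pos"])
u=-np.array([np.cos(.087),-np.sin(.087),0])
p=np.array(s["tcp_pos"])
print(bot.movel(p+u*165,max_speed=90), bot.movel(p+u*192,max_speed=40,threshold=14))
s=bot.get_state(); print(s["tcp_pos"],(s["tcp_pos"]-p)@u,s["contact_force"],s["opening"],s["t"])
bot.grip(0.4); bot.movel(s["tcp_pos"]+np.array([0,0,110]),max_speed=150)
q=bot.get_state()
bot.move_ptp([500,-75,230],[np.pi,0,1.484])
m=cam("wrist"); im=imaging.capture("wrist"); cv2.imwrite("pics/w2.png",im); cv2.imwrite("pics/top2.png",imaging.capture("top"))
np.save("m2.npy",m,allow_pickle=True)
print(bot.get_state()["t"])
E
```

```text
0.1349096435838042 [-0.72913994  0.07156355  4.14207163] [621.76496566 -85.08952005  97.24345422]
False True
[443.88635282 -67.88477702  97.24934264] 178.70078085655527 [ 1.50865058 -0.0719464   0.31326121] 0.1276566431792502 7.0
8.6833
```

View pics/w2.png

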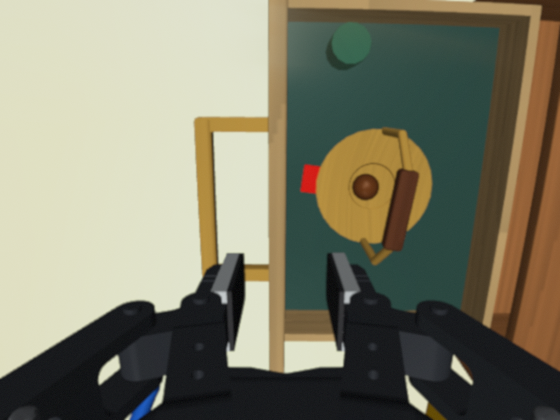

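The wrist view shows the open drawer: dish centre near (374,186), nutmeg (365,187), red lip (310,179), grip bar (402,210), green tin (350,43). I'll locate the grip and yaw.

```bash
python3 - <<'E'
from h import *
m=np.load("m2.npy",allow_pickle=True).item(); im=cv2.imread("pics/w2.png"); hsv=cv2.cvtColor(im,cv2.COLOR_BGR2HSV)
print("hsv bar",hsv[210,402],"nut",hsv[187,365],"dish",hsv[210,345])
h,s,v=cv2.split(hsv)
red=(((h<6)|(h>174))&(s>180)&(v>120))
for st,c,l in blobs(red,50): print("red",c,st, plane(m,[c],33.5)[0])
roi=np.zeros(h.shape,bool); roi[110:265,295:450]=1
bar=(roi&(v<110)&((h<14)|(h>170))&(s>90))
for st,c,l in blobs(bar,60):
    r=cv2.minAreaRect(np.argwhere(l)[:,::-1].astype(np.float32)); print("bar/nut",st,c,r)
    e=cv2.boxPoints(r); print(plane(m,[r[0]],123)[0],plane(m,[r[0]],37.5)[0]); P=plane(m,e,123)
    for i in(0,1): d=P[i+1]-P[i];print("  edge",np.linalg.norm(d),np.arctan2(d[1],d[0]))
dish=roi&(h>14)&(h<26)&(s>100)&(v>120)
st,c,l=max(blobs(dish),key=lambda b:b[0][4]); 
cs,_=cv2.findContours(l.astype(np.uint8),0,2); q=plane(m,cs[0][:,0].astype(float),36)
print("dish",cv2.minEnclosingCircle(q[:,:2].astype(np.float32)))
E
```

```text
hsv bar [ 10 161  84] nut [ 12 164 118] dish [ 20 166 175]
red [309.18911917 178.36010363] [301 165  18  28 386] [523.07901112 -70.61147984  33.5       ]
bar/nut [ 383  170   35   81 1571] [399.74984087 209.80267346] ((399.8560791015625, 210.0048828125), (20.114795684814453, 80.2496566772461), 12.094758033752441)
[581.17832045 -82.6268268  123.        ] [ 606.96678742 -107.68129372   37.5       ]
  edge 58.02852906486621 1.3494825076062054
  edge 14.302944544867266 -0.28928773816839287
bar/nut [354 175  24  24 397] [365.25188917 186.59445844] ((365.25, 186.74998474121094), (22.62741470336914, 23.334524154663086), 45.0)
[557.06158571 -63.71111042 123.        ] [574.58776914 -82.28513902  37.5       ]
  edge 15.90873627136409 0.7289133612645373
  edge 16.286196531500643 -0.8445959626767929
dish ((587.146240234375, -89.79356384277344), 61.55372619628906)
```

```bash
python3 - <<'E'
from h import *
bot.move_ptp([581,-83,165],[np.pi,0,1.3495]); bot.dwell(0.2)
m=cam("wrist"); im=imaging.capture("wrist"); cv2.imwrite("pics/w3.png",im)
h,s,v=cv2.split(cv2.cvtColor(im,cv2.COLOR_BGR2HSV))
print(bot.get_state()["tcp_pos"], proj(m,[[581,-83,123]]))
roi=np.zeros(h.shape,bool); roi[100:330,240:335]=1
bar=(roi&(v<110)&((h<14)|(h>170))&(s>90))
for st,c,l in blobs(bar,150):
    r=cv2.minAreaRect(np.argwhere(l)[:,::-1].astype(np.float32)); P=plane(m,cv2.boxPoints(r),123)
    print(st,c,r,plane(m,[r[0]],123)[0])
    for i in(0,1): d=P[i+1]-P[i];print("  edge",np.linalg.norm(d),np.arctan2(d[1],d[0]))
E
```

```text
[580.79317543 -83.07162101 166.29358899] [[286.35582429 238.49550677]]
[ 262  184   40  105 2645] [287.23062382 232.51039698] ((281.5, 236.0), (104.0, 39.0), 90.0) [578.75845714 -81.03430627 123.        ]
  edge 20.243861511807044 -0.22224988390582912
  edge 59.353255959066935 -1.7810015555506649
```

View pics/w3.png

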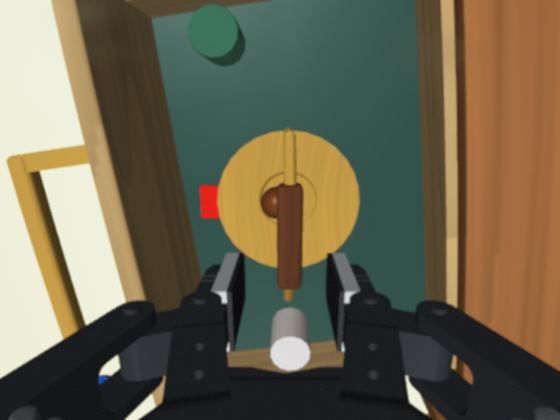

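The dish is aligned with the tool: bar at column 289, fingers centred at 286, so a 1 mm shift. The white tin at (291,340) is lower than the fingertips. I'll grip and lift.

```bash
python3 - <<'E'
from h import *
bot.movel([582.0,-82.4,98],max_speed=60); bot.grip(0,60)
s=bot.get_state(); print(s["opening"],s["gripper_force"],s["contact_force"],s["tcp_pos"],s["t"])
p=np.array(s["tcp_pos"])
bot.movel(p+[0,0,6],max_speed=15); bot.dwell(.2); print(bot.get_state()["contact_force"],bot.get_state()["wrist_torque"])
bot.movel(p+[0,0,180],max_speed=50); bot.dwell(.3)
s=bot.get_state(); print(s["opening"],s["gripper_force"],s["contact_force"],s["wrist_torque"],s["tcp_pos"],s["t"])
cv2.imwrite("pics/w4.png",imaging.capture("wrist"))
E
```

```text
0.15284901848413332 58.95539045333862 [ 1.46467188 -0.47083363  1.76148495] [582.65850048 -82.54932805  98.56504668] 11.0083
[-0.14983704  1.37581766 -2.55109665] [-0.02649248 -0.04353833 -0.01121836]
0.14861104920486812 58.42001259326935 [ 1.09386508  0.28939048 -2.24746815] [ 0.05645359 -0.02048909  0.03083628] [582.65810341 -82.5179968  278.55286926] 15.7333
```

View pics/w4.png

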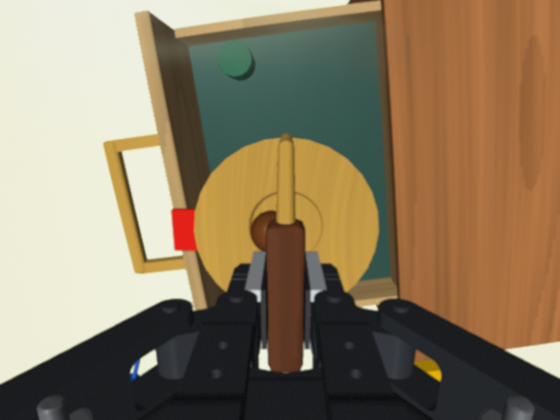

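The dish hangs level with its centre at column 286, the lip at (185,229) and the nutmeg near the middle at (268,230). Now the turn.

```bash
cat > lip.py <<'E'
from h import *
def lip():
    s=bot.get_state(); m=cam("wrist"); im=imaging.capture("wrist")
    h,sa,v=cv2.split(cv2.cvtColor(im,cv2.COLOR_BGR2HSV)); t=np.array(s["tcp_pos"]); zu=t[2]-78
    st,c,l=max(blobs(((h<6)|(h>174))&(sa>170)&(v>90),50),key=lambda b:b[0][4])
    L=plane(m,[c],zu+13.5)[0]; d=L-t
    roi=np.zeros(h.shape,bool); roi[100:330,150:420]=1
    D=roi&(h>14)&(h<26)&(sa>100)&(v>90); cs,_=cv2.findContours(max(blobs(D),key=lambda b:b[0][4])[2].astype(np.uint8),0,2)
    q=cs[0][:,0].astype(float); q=q[(q[:,1]<235)]; P=plane(m,q,zu+16)[:,:2]
    A=np.c_[2*P,np.ones(len(P))]; x=np.linalg.lstsq(A,(P**2).sum(1),rcond=None)[0]
    B=np.array([552.5,-512.5]); e=np.arctan2(*(B-x[:2])[::-1])
    print("red",c,L,"yaw by tcp",np.arctan2(d[1],d[0]),"by centre",np.arctan2(*(L[:2]-x[:2])[::-1]),"want",e)
    print("dish centre",x[:2],"r",np.sqrt(x[2]+x[:2]@x[:2]),"tcp",t,s["orientation"],s["t"],s["qpos"][5])
    return im
E
python3 - <<'E'
from lip import *
lip()
q=np.array(bot.get_state()["qpos"]); print(q)
for i in range(3): q[5]-=1.722/3; bot.move_j(q)
bot.dwell(.4); cv2.imwrite("pics/w5.png",lip())
E
```

```text
red [183.58056872 228.78199052] [522.66902874 -70.3215846  214.05553046] yaw by tcp 2.9408093048948225 by centre -3.0144871801035147 want -1.646592408382308
dish centre [586.70114744 -62.13863694] r 38.572310261808845 tcp [582.66216095 -82.53172899 278.55553046] [-3.14156656e+00 -3.36841877e-05  1.34952598e+00] 15.7833 1.525943203614904
[-2.66146720e-01  3.74106557e-01 -1.37321712e-03  1.19535492e+00
  1.68935019e-05  1.52594061e+00]
red [182.90570175 229.33004386] [ 580.38470988 -143.38196522  214.04928055] yaw by tcp -1.6077555251532978 by centre -1.076609679357375 want -1.572037201701715
dish centre [553.0210516  -92.59358939] r 43.96373656475699 tcp [582.63362684 -82.56103357 278.54928055] [ 3.14158870e+00 -7.79756469e-05  3.07109347e+00] 18.0583 -0.19566281310274364
```

View pics/w5.png

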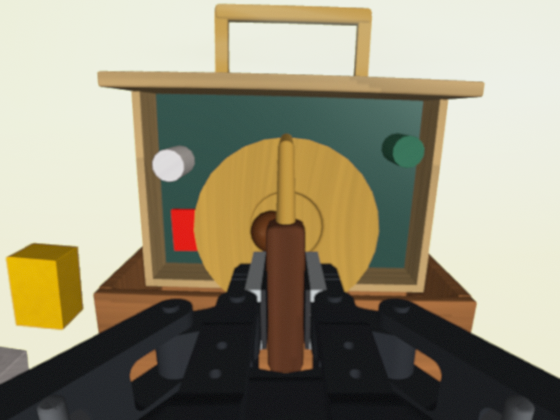

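Dish still level, lip at (183,229), nutmeg at (268,231), tins and drawer as before. Bar alignment gives a lip yaw of −1.641, and −1.641 is wanted. I'll cross-check the bowl from the second camera and the dish centre by its outer edge.

```bash
python3 - <<'E'
from h import *
m=cam("scene"); im=cv2.imread("pics/scene0.png"); hsv=cv2.cvtColor(im,cv2.COLOR_BGR2HSV)
b=cv2.inRange(hsv,(100,120,30),(130,255,255))>0
for s,c,l in blobs(b,1500):
    # rim: outer contour at its upper/left/right half
    cs,_=cv2.findContours(l.astype(np.uint8),0,2); q=cs[0][:,0].astype(float); q=q[q[:,1]<s[1]+.45*s[3]]
    P=plane(m,q,65)[:,:2]; x=np.linalg.lstsq(np.c_[2*P,np.ones(len(P))],(P**2).sum(1),rcond=None)[0]
    print("bowl",c,x[:2],np.sqrt(x[2]+x[:2]@x[:2]))
m=cam("wrist"); im=cv2.imread("pics/w5.png"); h,sa,v=cv2.split(cv2.cvtColor(im,cv2.COLOR_BGR2HSV)); D=(h>14)&(h<27)&(sa>100)&(v>90)
q=[]
for r in range(170,245,3):
    if not 200<r<256: q.append([np.flatnonzero(D[r,190:290])[0]+190,r])
    q.append([np.flatnonzero(D[r,290:385])[-1]+290,r])
t=np.array(bot.get_state()["tcp_pos"])
P=plane(m,np.array(q,float),t[2]-78+16)[:,:2]; x=np.linalg.lstsq(np.c_[2*P,np.ones(len(P))],(P**2).sum(1),rcond=None)[0]
print("dish",x[:2],np.sqrt(x[2]+x[:2]@x[:2]),"tcp",t)
L=np.array([580.4,-143.4]); print("lip yaw",np.arctan2(*(L-x[:2])[::-1]))
im=imaging.capture("scene"); cv2.imwrite("pics/scene6.png",im)
mt=cam("top"); it=imaging.capture("top"); cv2.imwrite("pics/top6.png",it); s=bot.get_state(); print(s["t"])
E
```

```text
bowl [ 81.69053254 257.77455621] [ 305.05649368 -530.79071257] 73.74192721337526
bowl [131.04922001 314.5866057 ] [ 549.53850201 -511.95717973] 97.2078864735691
dish [585.02973112 -81.80519652] 54.60849576593834 tcp [582.63191738 -82.54710782 278.53088991]
lip yaw -1.645819566923477
18.2083
```

View pics/scene6.png

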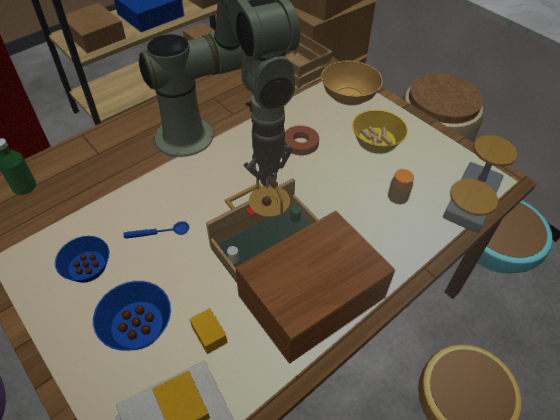

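The scene view shows the dish level over the open drawer, lip towards the large blue bowl, and everything else standing where it was. The lip is within 0.5° of the target direction, so I'm handing in.

```bash
python3 -c "
from bench import bot
print(bot.sign_off())"
```

```text
the job is handed in; nothing more can be done
None
```

The job is handed in at about 18 s: the drawer was pulled until it met its stop (178.7 mm measured), and the dish is held still and level with its underside about 200 mm above the table. By my measurements its lip points within about 0.5° of the blue bowl's middle, the nutmeg lies in the middle of the dish, and nothing else looked disturbed in the last picture.

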